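# Load a bushing into the feed chute and push it home against the escapement stop

## Robot

A 6-joint arm with a two-finger parallel gripper is mounted at the origin on the work surface. World frame = base frame: x ahead of the robot, y to its left, z up, the work surface at z = 0. Lengths are in m, angles in rad, forces in N, time in s.
With the tool pointing down it reaches from about 0.25 to 0.725 m from the base axis. Payload 4 kg.
Tool frame: the origin (TCP) lies midway between the tips of the shut fingers; the grasp point (between the pads) lies 19 mm behind it; x points along the fingers, y is the direction in which the jaws open and shut, and the axes are right-handed (so a half turn about x gives the same grasp; the last joint's range is limited). The gripper opens to 85 mm and grips with 20 to 120 N. Pads are 22 mm wide; open, the fingers measure 114 mm over their backs; the gripper's body (76 mm by 85 mm) begins 54 mm behind the grasp point. The pads swing forward as they close: fully open they stand 13 mm farther back than shut.
Start: joints at [1.116, 0.241, 0.005, 1.335, 0, 1.571], TCP at [0.22, 0.449, 0.231] pointing down, gripper open.
Joint ranges: [-2.72, 2.72], [-1.05, 1.87], [-1.09, 1.28], [-1.99, 2.15], [-1.42, 1.44], [-3.14, 3.14]. Speed limits (rad/s): [2.79, 2.79, 3.14, 3.14, 3.14, 3.14].

## Interface

Orientations are given as a unit quaternion [x, y, z, w].
In Python, from workcell import * gives the robot as it stands.
- The arm moves only by the tool play_rows, never from a script. Its argument "plan" is a list of rows, each a list of 7 numbers: the shift along the tool's x, y, z in mm, then the turn, a rotation vector about the tool's x, y, z in rad, then the closure, from -1 (fully open) to 1 (shut). In form: [[x, y, z, rx, ry, rz, grip], ...]. A call has 1 to 20 rows; each row shifts and turns the commanded pose from where the row before left it, along the tool's axes as they then stand; what a row does not reach is not made up. A row lasts 1/12 s, in which the tool goes at most 41.7 mm and 7.16 degrees, less where a joint would pass 70% of its speed; a pose out of reach is approached as far as the arm can. A call with a gripper value outside its range is refused whole. The fingers move at their own pace and stop on an object; the grip force is fixed at half the most. Time passes only in rows, so rows that do not move let the fingers close. It gives the time, the measured TCP pose, the force and the opening at its end, in the units of the state.
- get_obs(): the state, without advancing time (a new reading comes with each control period).
- camera(name): name is "scene" or "top" or "wrist"; returns a dict with "frame" (480x640x3 uint8, red, green, blue), "depth" (480x640 float32, m along the optical axis (not along the pixel's ray), 0 where there is no reading), "fx", "fy", "cx", "cy" (pixels), "camera_from_world" (4x4, takes a point from world to camera coordinates). Camera axes: x right, y up, looking along -z (the intrinsics and any distortion apply to the point x, -y, -z); pixel columns grow to the right and rows downward; lengths in m; the calibration is good to about 2 mm. The wrist camera is an equidistant fisheye: a pixel r from the principal point sees the ray r / f radians off the axis. A picture is of the moment at which its call begins.
- job_done(): hands the job in, once; it reports no verdict.
Trained networks look in a picture, given as the dict that the camera call returned (one of the last four; its "shot" number tells which), for a name from the list of things; names that differ only in an ending like _2 or _b are one class to them, and where a whole thing is asked for, a point or a joint stands for the part that bears it (a point fixed in the world has none). Each returns a list of dicts, best first, with "confidence" (0 to 1); they miss things now and then, are a little off and sometimes report something else, mostly with a low value. They report only what shows in the picture. A call takes as long as a camera call.
- search_frame(thing, picture): "centre" ([x, y, z] in m, in world coordinates, good to about 4 mm: the middle of the surface that is visible of it).
- pinpoint(thing, picture): "centre" ([x, y, z] in m, in world coordinates, good to about 4 mm: a listed point, or the origin of a listed thing).
The state is a dict: "clock": time; "joint_pos": joint angles; "joint_vel": joint speeds; "tau": joint torques, N m; "eef_pos": TCP position; "tool_rot": TCP orientation; "ft_force": force on the tool from outside, world axes, zero at the start; "ft_torque": the same for the moment, N m; "grip_width": finger opening in m.
Only numpy, scipy, OpenCV 4.12 (cv2) and the standard library are available. Lean on these libraries where they do the work, as an engineer would, in place of code of your own. Each camera call takes 0.05 s, during which the arm holds its last target. There are 200 camera calls.

## Task

Take the brass bushing from the green mat, stand it on the open loading end at the top of the sloped feed chute, and push it down between the walls and past the yellow brake spring until it comes up firmly against the stop screw of the red escapement; keep it pressed there for a moment. Push only hard enough to feel the stop: more than about 14 N on the stop screw would force the escapement. Leave the bushing resting against the stop screw, and the other bushings, the tape roll and the carton where they are.

Things in the scene. Friction and masses are not known exactly. Their poses are not given: they have to be found in the camera images.
- bushing: The part to load: a plain brass bushing, a short upright tube 38 mm in outside diameter, 32 mm high, bore 21 mm, about 0.22 kg (it varies by a fifth). It stands on end on the green cutting mat (3 mm thick). Origin: centre of its underside; z along its axis, upward.
- steel_bushing: A steel bushing of the same size standing on the mat, to be left alone. Origin: centre of its underside.
- black_bushing: A black plastic bushing of the same size standing on the mat, to be left alone. Origin: centre of its underside. The three bushings stand about 100 mm apart, in any order.
- tape_roll: Yellow roll of tape lying flat on the desk, 60 mm in diameter, 19 mm high. Origin: centre of its underside. To be left alone.
- carton: Small white and blue card box lying on the desk, 55 x 86 x 22 mm. Origin: centre of its underside. To be left alone.
- chute (a point): The feeder's sloped chute, fixed on the desk: steel floor 310 mm long, 66 wide, sloping down at 0.25 rad; about 109 mm above the desk at its upper end, 32 at its lower. Origin: on the floor's surface at the upper end, on the centre line; x downhill along the floor, y across, z square to the floor. The bushing does not slide on it by itself; under 2.5 N pushes it along the bare floor.
- load_spot (a point): Middle of the open loading end, on the chute floor's surface, 32 mm down from the upper end; axes as the chute's. No walls here: bare floor from 32 mm uphill of this point to 28 mm downhill. The bushing's centre belongs here when it is loaded.
- walls_start (a point): On the chute floor's surface and centre line, 100 mm down from the upper end (68 mm below the loading spot), where the straight walls start; axes as the chute's. Their inner faces stand 21 mm either side, 4 mm thick, 16 mm high, to the lower end. Lead-in walls flare to it from 31 mm either side, starting 40 mm further uphill.
- brake_face (a point): Where the yellow leaf of the brake reaches full depth: 165 mm down the chute, 14 mm from the centre line on the +y side, 10 mm above the floor (leaf 5 to 15 above it). It slopes in over the 35 mm before and runs on flat 97 mm downhill. It yields sideways, pressing the bushing on the -y wall with 3 N: pushing then takes 3 to 6 N (friction varies), up to 8 N while entering.
- seat_middle (a point): On the chute floor's surface and centre line, 241 mm down the chute; axes as the chute's. The centre of the seated bushing lies somewhere within 10 mm uphill or downhill of this point, as the stop screw happens to be set. The escapement's grey cheek plates begin 25 mm below it, 25 to 30 mm either side, up to 58 mm above the floor.
- stop: Red stop blade hung across the chute: 32 mm wide, 4 thick. Origin on its pivot, 278 mm down the chute, 50 above its floor; axes as the chute's. It bears a steel stop screw, 8 mm thick, round tip, on the centre line 25 mm above the floor, pointing uphill. How far it is set out is not measured: the tip is 8 to 28 mm uphill of the origin. It is locked, and does not turn or shift.
- blade_foot (a point): Point in the middle of the red stop blade, at the height of the stop screw: 278 mm down the chute and 25 mm above its floor while the escapement is closed. A spring holds the blade shut, and it is meant to take up to 14 N on the stop screw (on top of what the brake takes). More than that counts as forcing it; at about 17 N the blade swings open downhill (1.5 mm here is open).

How it is judged:
On the way, in this order (a step that is already met when the one before it is completed fails the run):
1. the brass bushing stands flat on the loading end of the chute (x of bushing in the frame of chute between 0.012 and 0.075 m and y of bushing in the frame of chute between -0.022 and 0.022 m and z of bushing in the frame of chute between -0.003 and 0.003 m and angle between the z axis of bushing and the z axis of chute, either way round below 0.12 rad), for 0.2 s.
2. it has been slid down the floor into the straight walls, ahead of the full brake (x of bushing in the frame of chute between 0.1 and 0.165 m and z of bushing in the frame of chute between -0.003 and 0.004 m and angle between the z axis of bushing and the z axis of chute, either way round below 0.12 rad).
3. it is pressed against the stop with more than 2 N for 0.2 s (contact force between bushing and stop above 2 N and x of bushing in the frame of chute between 0.224 and 0.258 m and y of bushing in the frame of chute between -0.008 and 0.008 m and z of bushing in the frame of chute between -0.003 and 0.003 m), for 0.2 s.
At the end, for the whole second after the job is handed in: The brass bushing stands flat on the chute floor (within 3 mm and 0.12 rad) between the walls and rests in contact with the stop screw (its centre 224 to 258 mm down the chute, contact force above 0.05 N), at rest, with the escapement closed (blade within 1 mm of its place) (x of bushing in the frame of chute between 0.224 and 0.258 m and y of bushing in the frame of chute between -0.008 and 0.008 m and z of bushing in the frame of chute between -0.003 and 0.003 m and angle between the z axis of bushing and the z axis of chute, either way round below 0.12 rad and contact force between bushing and stop above 0.05 N and linear speed of bushing below 0.01 m/s and x of blade_foot in the frame of chute below 0.279 m); the robot touches nothing.
It fails at once if the stop is pressed with more than 14 N (contact force between bushing and stop above 14 N).
It fails at once if the escapement is forced open (stop blade pushed more than 1.5 mm downhill at the height of the stop screw) (x of blade_foot in the frame of chute above 0.2795 m).
It fails at once if another bushing is moved more than 15 mm (distance of any of steel_bushing, black_bushing from where it was at the start of the episode above 0.015 m).
It fails at once if the tape roll or the carton is moved more than 15 mm (distance of any of tape_roll, carton from where it was at the start of the episode above 0.015 m).
It also fails if it takes over 61 s, if anything falls off the work surface, if the arm or the gripper's body presses on something with over 40 N, if the wrist force passes 120 N, or if a joint passes its speed limit or range.

## Working session

There is one attempt and no reset: what is moved stays moved. The work goes in short steps, Python scripts to look and compute and a tool call to move; the robot and the scene stay as the last step left them, time stands still between calls to the robot, and variables do not carry over. Pictures are saved under pics/ and viewed, about 8 in all and at most 12, crops included, and the job is handed in when it is done.

Besides the shell and the picture viewer there is one more tool, called after "Call:" as a command line: name --pt "numbers of a row" for each row, then --argument value for the rest. play_rows: Moves the arm, as the interface text tells. Its arguments: {"type":"object","properties":{"plan":{"type":"array","items":{"type":"array","items":{"type":"number"}}}},"required":["plan"]}

```bash
mkdir -p pics; ls; cat > h.py <<'E'
from workcell import *
import numpy as np, cv2
np.set_printoptions(precision=4,suppress=True)
E
python3 - <<'E'
from h import *
o=get_obs();print(o['eef_pos'],o['tool_rot'],o['ft_force'],o['grip_width'],o['clock'])
for c in ['scene','top']:
    p=camera(c);cv2.imwrite(f'pics/{c}0.png',p['frame'][:,:,::-1])
    for t in ['bushing','steel_bushing','black_bushing','tape_roll','carton','chute','load_spot','walls_start','brake_face','seat_middle','stop','blade_foot']:
        r=pinpoint(t,p)[:2]; print(c,t,[(np.array(q['centre']),round(q['confidence'],2)) for q in r])
print(get_obs()['clock'])
E
```

```text
pics
[0.2194 0.4486 0.2304] [ 0.1587  0.6891 -0.1601  0.6887] [ 0.4955  0.3734 -1.387 ] 0.08536577824329705 0.0
scene bushing [(array([ 0.5291, -0.332 ,  0.005 ]), 0.63)]
scene steel_bushing [(array([ 0.6274, -0.3072,  0.0034]), 0.94)]
scene black_bushing [(array([ 0.4296, -0.331 , -0.0019]), 0.88)]
scene tape_roll [(array([0.3801, 0.2475, 0.0016]), 0.8)]
scene carton [(array([0.5333, 0.4344, 0.0015]), 0.86)]
scene chute [(array([ 0.502 , -0.0924,  0.1086]), 0.78)]
scene load_spot [(array([ 0.509 , -0.0628,  0.1026]), 0.56)]
scene walls_start [(array([ 0.5199, -0.0008,  0.0852]), 0.66), (array([ 0.6262, -0.3061,  0.004 ]), 0.32)]
scene brake_face []
scene seat_middle [(array([0.5485, 0.1358, 0.0498]), 0.76)]
scene stop [(array([0.558 , 0.1854, 0.0899]), 0.75)]
scene blade_foot []
top bushing [(array([ 0.5228, -0.3358,  0.0013]), 0.52)]
top steel_bushing [(array([ 0.432 , -0.3316,  0.0014]), 0.52), (array([ 0.6239, -0.3025,  0.0055]), 0.45)]
top black_bushing [(array([ 0.4309, -0.3285,  0.0023]), 0.72)]
top tape_roll [(array([0.3797, 0.2502, 0.0012]), 0.45)]
top carton [(array([ 0.5345,  0.4418, -0.0013]), 0.79)]
top chute [(array([ 0.5093, -0.0961,  0.1106]), 0.76)]
top load_spot [(array([ 0.5065, -0.0684,  0.1011]), 0.7)]
top walls_start [(array([0.5214, 0.0003, 0.085 ]), 0.67)]
top brake_face [(array([0.5239, 0.0631, 0.076 ]), 0.94), (array([0.5306, 0.4355, 0.0014]), 0.64)]
top seat_middle [(array([0.5463, 0.1357, 0.0496]), 0.77)]
top stop [(array([0.5601, 0.1799, 0.0909]), 0.64), (array([ 0.5031, -0.0965,  0.1129]), 0.34)]
top blade_foot [(array([0.5567, 0.1773, 0.062 ]), 0.58)]
1.3
```

View pics/scene0.png

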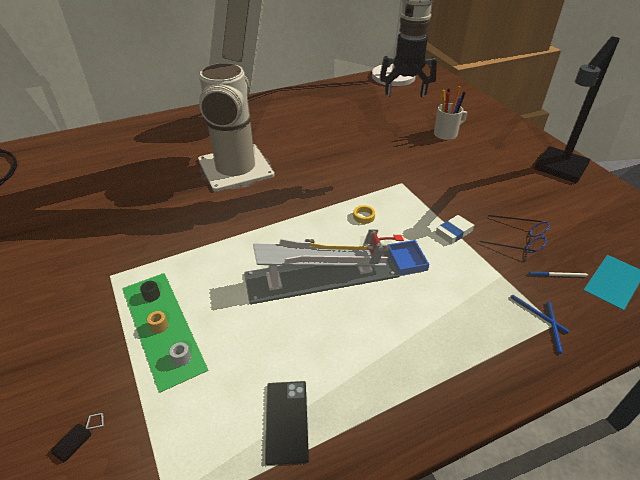

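View pics/top0.png

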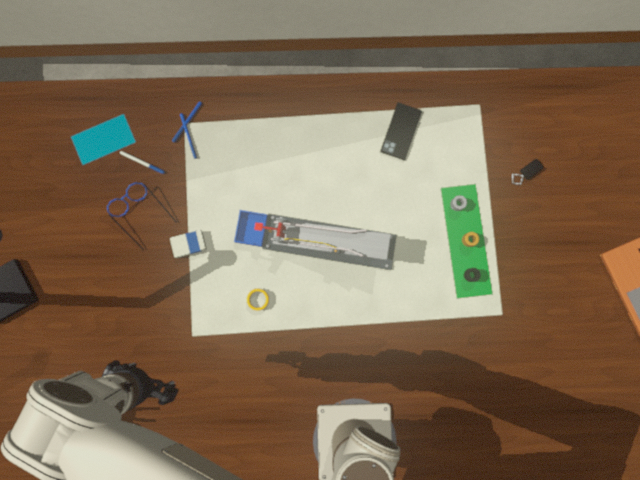

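The scene view shows the brass bushing at (157,321), between the black one (150,291) and the steel one (180,352). The chute runs from (255,255) down to the red stop at (378,238). The top view agrees, with the brass bushing at (471,240). Next I fit the chute pose and work out the moves.

```bash
cat >> h.py <<'E'
from scipy.spatial.transform import Rotation as Ro
from scipy.optimize import least_squares
M=[((0,0,0),(.502,-.0924,.1086)),((.032,0,0),(.509,-.0628,.1026)),((.1,0,0),(.5199,-.0008,.0852)),((.241,0,0),(.5485,.1358,.0498)),((.278,0,.05),(.558,.1854,.0899)),
((0,0,0),(.5093,-.0961,.1106)),((.032,0,0),(.5065,-.0684,.1011)),((.1,0,0),(.5214,.0003,.085)),((.165,.014,.01),(.5239,.0631,.076)),((.241,0,0),(.5463,.1357,.0496)),((.278,0,.05),(.5601,.1799,.0909)),((.278,0,.025),(.5567,.1773,.062))]
A=np.array([m[0] for m in M]);B=np.array([m[1] for m in M])
def Rc(yaw): return (Ro.from_euler('z',yaw)*Ro.from_euler('y',.25)).as_matrix()
def fitc(verbose=0):
    s=least_squares(lambda v:(A@Rc(v[3]).T+v[:3]-B).ravel(),[.5,-.09,.109,1.37],loss='soft_l1',f_scale=.004).x
    s[2]=0.109 if abs(s[2]-.109)<.003 else s[2]
    return s
def plan(p,R):
    o=get_obs();T=Ro.from_quat(o['tool_rot']);
    return 'shift mm',T.inv().apply(np.array(p)-o['eef_pos'])*1000,'turn',(T.inv()*Ro.from_matrix(R)).as_rotvec()
def tool(Rch): # x=-chute z, y=across ; z = x cross y
    o=Ro.from_quat(get_obs()['tool_rot']).as_matrix()
    x=-Rch[:,2];y=Rch[:,1]
    if y@o[:,1]<0:y=-y
    return np.stack([x,y,np.cross(x,y)],1)
E
python3 - <<'E'
from h import *
s=fitc();print(s)
R=Rc(s[3]);print((A@R.T+s[:3]-B)*1000)
o=get_obs();print(Ro.from_quat(o['tool_rot']).as_matrix(),o['joint_pos'])
Rz=Ro.from_euler('z',s[3]).as_matrix()
print(plan([.526,-.334,.15],tool(Rz)), tool(Rz))
# depth check of the floor with scene and top camera
for c in ['scene','top']:
    p=camera(c);E=p['camera_from_world'];v,u=np.mgrid[:480,:640];d=p['depth']
    X=np.stack([(u-p['cx'])/p['fx']*d,-(v-p['cy'])/p['fy']*d,-d],-1).reshape(-1,3)[d.ravel()>0]
    W=(X-E[:3,3])@E[:3,:3]
    C=(W-s[:3])@R
    m=(C[:,0]>.01)&(C[:,0]<.055)&(abs(C[:,1])<.028)&(abs(C[:,2])<.02)
    m3=(abs(C[:,0]-.03)<.02)&(abs(C[:,1])<.06)&(abs(C[:,2])<.006)
    print(c,m.sum(),'floor z',np.median(C[m,2]),'y range',np.percentile(C[m3,1],[2,98]))
    m2=(abs(C[:,1])<.025)&(abs(C[:,2])<.004);print('upper end x',np.percentile(C[m2,0],[1]))
    b=(np.hypot(W[:,0]-.526,W[:,1]+.334)<.035)&(W[:,2]>.025);print('bushing top',b.sum(),W[b].mean(0),(W[b].min(0)+W[b].max(0))/2)
E
```

```text
[ 0.5031 -0.0946  0.109   1.3748]
[[ 1.0739 -2.231   0.4   ]
 [ 0.1112 -1.4193 -1.5169]
 [ 2.0404  1.2056 -0.9404]
 [ 0.0421 -1.3927 -0.4244]
 [-0.0686 -3.6957 -1.2327]
 [-6.2261  1.469  -1.6   ]
 [ 2.6112  4.1807 -0.0169]
 [ 0.5404  0.1056 -0.7404]
 [-2.9467  4.2322  1.8675]
 [ 2.2421 -1.2927 -0.2244]
 [-2.1686  1.8043 -2.2327]
 [ 0.027  -1.6624  2.4445]]
[[ 0.      0.4393  0.8984]
 [ 0.0001  0.8984 -0.4393]
 [-1.      0.0001 -0.    ]] [1.116  0.2406 0.005  1.3352 0.     1.5708]
('shift mm', array([  81.2851, -569.0332,  619.2536]), 'turn', array([ 1.312 , -0.0001, -0.0001])) [[-0.      0.9809 -0.1947]
 [-0.     -0.1947 -0.9809]
 [-1.     -0.      0.    ]]
scene 347 floor z -0.001629986722099004 y range [-0.0344  0.0297]
upper end x [-0.0002]
bushing top 204 [ 0.5289 -0.3327  0.0324] [ 0.5286 -0.3325  0.0318]
top 381 floor z 0.0009557415574480467 y range [-0.0312  0.0324]
upper end x [0.0012]
bushing top 132 [ 0.5251 -0.3305  0.0346] [ 0.525  -0.3319  0.0333]
```

Call:
play_rows --pt "0 0 0 0.1193 0 0 -1" --pt "0 0 0 0.1193 0 0 -1" --pt "0 0 0 0.1193 0 0 -1" --pt "0 0 0 0.1193 0 0 -1" --pt "0 0 0 0.1193 0 0 -1" --pt "0 0 0 0.1193 0 0 -1" --pt "0 0 0 0.1193 0 0 -1" --pt "0 0 0 0.1193 0 0 -1" --pt "0 0 0 0.1193 0 0 -1" --pt "0 0 0 0.1193 0 0 -1" --pt "0 0 0 0.119 0 0 -1" --pt "0 20.6 32.1 0 0 0 -1" --pt "0 20.6 32.1 0 0 0 -1" --pt "0 20.6 32.1 0 0 0 -1" --pt "0 20.6 32.1 0 0 0 -1" --pt "0 20.6 32.1 0 0 0 -1" --pt "0 20.6 32.1 0 0 0 -1" --pt "0 20.6 32.1 0 0 0 -1" --pt "0 20.6 32.1 0 0 0 -1"

```text
clock: 2.98
eef_pos: [0.3315, 0.1636, 0.2316]
tool_rot: [0.547, 0.449, -0.546, 0.449]
ft_force: [1.0, 0.4, -1.2]
grip_width: 0.0854
```

Call:
play_rows --pt "0 20.6 32.1 0 0 0 -1" --pt "0 20.6 32.1 0 0 0 -1" --pt "0 20.6 32.1 0 0 0 -1" --pt "0 20.6 32.1 0 0 0 -1" --pt "0 20.6 32.1 0 0 0 -1" --pt "0 20.6 32.1 0 0 0 -1" --pt "7 20.6 32.1 0 0 0 -1" --pt "7 20.6 32.1 0 0 0 -1" --pt "7 20.6 32.1 0 0 0 -1" --pt "7 20.6 32.1 0 0 0 -1" --pt "7 20.6 32.1 0 0 0 -1" --pt "7 20.6 32.1 0 0 0 -1" --pt "7 20.6 32.1 0 0 0 -1" --pt "7 20.6 32.1 0 0 0 -1" --pt "0 0 0 0 0 0 -1" --pt "0 0 0 0 0 0 -1"

```text
clock: 4.32
eef_pos: [0.5261, -0.3332, 0.1728]
tool_rot: [-0.547, -0.449, 0.547, -0.447]
ft_force: [-0.4, 0.6, -0.8]
grip_width: 0.0851
```

```bash
python3 - <<'E'
from h import *
o=get_obs();print(o['eef_pos'],o['joint_pos'],o['ft_force'],o['clock'])
p=camera('wrist');cv2.imwrite('pics/w1.png',p['frame'][:,:,::-1])
E_=p['camera_from_world'];print('cam pos',-E_[:3,:3].T@E_[:3,3])
for t in ['bushing','steel_bushing','black_bushing']: print(t,[(np.array(q['centre']),round(q['confidence'],2)) for q in pinpoint(t,p)[:2]])
# depth top ring
v,u=np.mgrid[:480,:640];d=p['depth'];du=(u-p['cx'])/p['fx'];dv=(v-p['cy'])/p['fy'];r=np.hypot(du,dv)+1e-9
k=np.tan(np.minimum(r,1.4))/r
X=np.stack([du*k*d,-dv*k*d,-d],-1)[(d>0)&(r<1.3)]
W=(X-E_[:3,3])@E_[:3,:3]
for z0 in (.025,.03):
    b=(np.hypot(W[:,0]-.527,W[:,1]+.332)<.035)&(W[:,2]>z0)&(W[:,2]<.045);print(b.sum(),W[b].mean(0),(np.percentile(W[b],1,axis=0)+np.percentile(W[b],99,axis=0))/2,np.ptp(W[b],axis=0))
s=fitc();print(plan([.5265,-.332,.006],tool(Ro.from_euler('z',s[3]).as_matrix())))
E
```

```text
[ 0.5261 -0.3332  0.1728] [-0.5647  0.5167  0.2591  1.3169  0.0002  1.2048] [-0.3767  0.5872 -0.8196] 4.3167
cam pos [ 0.5407 -0.2639  0.3157]
bushing [(array([ 0.526 , -0.3332, -0.0018]), 0.78)]
steel_bushing [(array([ 0.6302, -0.3047, -0.0007]), 0.57)]
black_bushing [(array([ 0.4274, -0.3332,  0.001 ]), 0.7)]
1347 [ 0.5267 -0.3301  0.0344] [ 0.5266 -0.3304  0.0313] [0.0371 0.0379 0.0123]
1264 [ 0.5267 -0.3302  0.0348] [ 0.5266 -0.3306  0.0336] [0.0368 0.0379 0.0073]
('shift mm', array([170.266 ,   0.0661,   1.3855]), 'turn', array([ 0.0013,  0.0001, -0.0007]))
```

View pics/w1.png

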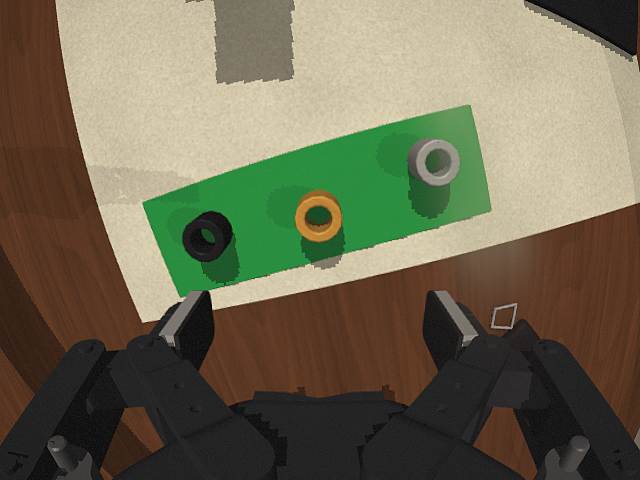

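The brass bushing is at (318,217) in the wrist view, between the open fingers; the black one (207,236) and steel one (434,162) are clear of them. I go down and grip.

Call:
play_rows --pt "30 0 -1.8 0 0 0 -1" --pt "30 0 0 0 0 0 -1" --pt "30 0 0 0 0 0 -1" --pt "30 0 0 0 0 0 -1" --pt "20 0 0 0 0 0 -1" --pt "14 0 0 0 0 0 -1" --pt "8 0 0 0 0 0 -1" --pt "4 0 0 0 0 0 -1" --pt "0 0 0 0 0 0 -1" --pt "0 0 0 0 0 0 1" --pt "0 0 0 0 0 0 1" --pt "0 0 0 0 0 0 1" --pt "0 0 0 0 0 0 1" --pt "0 0 0 0 0 0 1" --pt "0 0 0 0 0 0 1" --pt "0 0 0 0 0 0 1" --pt "0 0 0 0 0 0 1"

```text
clock: 5.93
eef_pos: [0.5278, -0.3306, 0.0107]
tool_rot: [0.547, 0.448, -0.546, 0.449]
ft_force: [-0.8, 1.3, 5.4]
grip_width: 0.0364
```

Call:
play_rows --pt "-10 0 0 0 0 0 1" --pt "-30 0 0 0 0 0 1" --pt "-40 0 0 0 0 0 1" --pt "-40 0 0 0 0 0 1" --pt "-40 0 0 0 0 0 1" --pt "-40 0 0 0 0 0 1" --pt "0 0 0 0 0 0 1" --pt "0 0 0 0 0 0 1"

```text
clock: 6.6
eef_pos: [0.5284, -0.331, 0.2131]
tool_rot: [0.547, 0.446, -0.546, 0.451]
ft_force: [-0.2, -0.2, -2.2]
grip_width: 0.0365
```

```bash
python3 - <<'E'
from h import *
o=get_obs();print(o['eef_pos'],o['grip_width'],o['ft_force'])
p=camera('wrist');cv2.imwrite('pics/w2.png',p['frame'][:,:,::-1])
for t in ['bushing']: print(t,[(np.array(q['centre']),round(q['confidence'],2)) for q in pinpoint(t,p)[:2]])
p=camera('scene')
for t in ['bushing']: print(t,[(np.array(q['centre']),round(q['confidence'],2)) for q in pinpoint(t,p)[:2]])
s=fitc();R=Rc(s[3]);t=s[:3]+R@[.042,0,.06]
print(plan(t,tool(R)),tool(R),t-o['eef_pos'])
T=tool(R); print('shift after turn',T.T@(t-o['eef_pos'])*1000)
E
```

```text
[ 0.5284 -0.331   0.2131] 0.03650332610888296 [-0.2099 -0.1771 -2.1622]
bushing []
bushing [(array([ 0.5259, -0.3308,  0.2038]), 0.44)]
('shift mm', array([  50.7666,  -67.5382, -281.0941]), 'turn', array([ 0.0006, -0.2519,  0.0049])) [[-0.0482  0.9809 -0.1887]
 [-0.2427 -0.1947 -0.9504]
 [-0.9689 -0.      0.2474]] [-0.0146  0.2908 -0.0563]
shift after turn [ -15.2908  -70.8992 -287.5702]
```

View pics/w2.png

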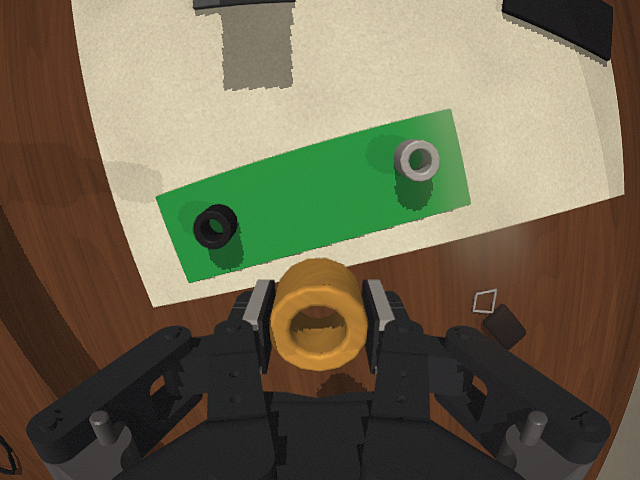

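The brass bushing is held upright between the pads at (318,315); the black (215,226) and steel (415,160) bushings have not moved. I tilt the tool and carry the bushing over the loading end.

Call:
play_rows --pt "0 0 0 0 -0.084 0 1" --pt "0 0 0 0 -0.084 0 1" --pt "0 0 0 0 -0.084 0.005 1" --pt "-1.9 -8.9 -20 0 0 0 1" --pt "-1.9 -8.9 -36 0 0 0 1" --pt "-1.9 -8.9 -36 0 0 0 1" --pt "-1.9 -8.9 -36 0 0 0 1" --pt "-1.9 -8.9 -36 0 0 0 1" --pt "-1.9 -8.9 -36 0 0 0 1" --pt "-1.9 -8.9 -36 0 0 0 1" --pt "-2 -8.6 -36 0 0 0 1" --pt "0 0 -15.6 0 0 0 1" --pt "0 0 0 0 0 0 1" --pt "0 0 0 0 0 0 1" --pt "0 0 0 0 0 0 1"

```text
clock: 8.05
eef_pos: [0.5117, -0.0399, 0.1511]
tool_rot: [-0.474, -0.388, 0.61, -0.503]
ft_force: [0.2, 0.4, -1.8]
grip_width: 0.0361
```

```bash
cat >> h.py <<'E'
def cpose():
    s=fitc();R=Rc(s[3]);o=get_obs();T=Ro.from_quat(o['tool_rot']).as_matrix()
    print('tcp in chute mm',R.T@(o['eef_pos']-s[:3])*1000,'F in chute',R.T@o['ft_force'],'err turn',plan([0,0,0],tool(R))[3],'w',o['grip_width'],o['clock'])
def cloud(c):
    p=camera(c);E=p['camera_from_world'];v,u=np.mgrid[:480,:640];d=p['depth'];a=(u-p['cx'])/p['fx'];b=(v-p['cy'])/p['fy']
    k=1
    if c=='wrist': r=np.hypot(a,b)+1e-9;k=np.tan(np.minimum(r,1.4))/r
    W=(np.stack([a*k*d,-b*k*d,-d],-1)-E[:3,3])@E[:3,:3]
    s=fitc();return p,(W-s[:3])@Rc(s[3])*1000,d>0
E
python3 - <<'E'
from h import *
cpose()
p,C,ok=cloud('wrist');f=p['frame']
cv2.imwrite('pics/w3.png',f[:,:,::-1])
for xr in [(70,95),(105,125),(140,200)]:
    m=ok&(C[...,0]>xr[0])&(C[...,0]<xr[1])&(abs(C[...,1])<18)&(abs(C[...,2])<8); print(xr,m.sum(),'floor z',np.median(C[m][:,2]) if m.any() else None)
m=ok&(C[...,0]>110)&(C[...,0]<130)&(abs(C[...,1])<40)&(C[...,2]>12)&(C[...,2]<22)
y=C[m][:,1];print('walls y',m.sum(),np.histogram(y,bins=np.arange(-40,41,2)))
for t in ['bushing','load_spot','walls_start','seat_middle','stop','chute']:
    s=fitc(); print(t,[(Rc(s[3]).T@(np.array(q['centre'])-s[:3])*1000,round(q['confidence'],2)) for q in pinpoint(t,p)[:1]])
E
```

```text
tcp in chute mm [43.2462  2.1772 54.5313] F in chute [ 0.8542 -0.0936 -1.5893] err turn [ 0.      0.0029 -0.0029] w 0.036144321697924656 8.05
(70, 95) 3038 floor z -0.027607688198554796
(105, 125) 2559 floor z -0.01879818142601631
(140, 200) 5321 floor z -0.028040379970583527
walls y 1181 (array([  0,   0,   0,   0,   0,   0,   0,  96, 166, 111,   0,   0,   0,
         0,   0,   0,   0,   0,   0,   0,   0,   0,   0,   0,   0,   0,
         0,   0,   0,   0, 135, 166, 120,  80,  89,  85,  77,  56,   0,
         0]), array([-40, -38, -36, -34, -32, -30, -28, -26, -24, -22, -20, -18, -16,
       -14, -12, -10,  -8,  -6,  -4,  -2,   0,   2,   4,   6,   8,  10,
        12,  14,  16,  18,  20,  22,  24,  26,  28,  30,  32,  34,  36,
        38,  40]))
bushing [(array([40.2781,  1.4981, 43.5178]), 0.91)]
load_spot []
walls_start [(array([101.8749,  -3.7876,  -2.2662]), 0.77)]
seat_middle []
stop [(array([103.1073,  -1.3383,  -0.8162]), 0.39)]
chute [(array([-3.412 ,  1.8485, -0.3552]), 0.78)]
```

View pics/w3.png

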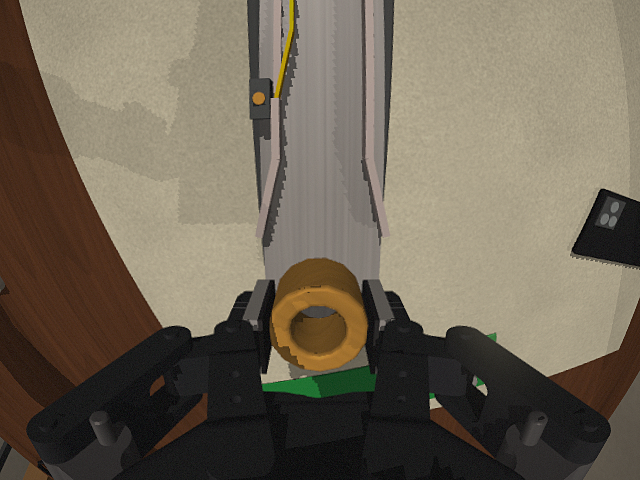

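The bushing is above the loading end, centred between the flares at about (262,240) and (385,235); the brake starts at (278,95). I lower it.

Call:
play_rows --pt "12 2.2 0 0 0 0 1" --pt "14 0 0 0 0 0 1" --pt "10 0 0 0 0 0 1" --pt "4 0 0 0 0 0 1" --pt "1 0 0 0 0 0 1" --pt "0 0 0 0 0 0 1" --pt "0 0 0 0 0 0 1" --pt "0 0 0 0 0 0 1"

```text
clock: 9.07
eef_pos: [0.5134, -0.0497, 0.1131]
tool_rot: [-0.475, -0.387, 0.609, -0.503]
ft_force: [-0.3, -0.5, -1.9]
grip_width: 0.0363
```

```bash
python3 -c "
from h import *
cpose()"
```

```text
tcp in chute mm [43.6508 -1.3403 15.3358] F in chute [-0.0301  0.1622 -1.9218] err turn [-0.0004  0.0017 -0.0064] w 0.03631696087933748 9.0667
```

Call:
play_rows --pt "1 -0.7 0 0 0 0 1" --pt "1 0 0 0 0 0 1" --pt "1 0 0 0 0 0 1" --pt "0 0 0 0 0 0 1" --pt "0 0 0 0 0 0 1" --pt "0 0 0 0 0 0 1"

```text
clock: 9.57
eef_pos: [0.512, -0.0504, 0.1095]
tool_rot: [-0.475, -0.387, 0.61, -0.503]
ft_force: [-0.2, 0.2, -3.0]
grip_width: 0.0365
```

Call:
play_rows --pt "1 0 0 0 0 0 1" --pt "0.5 0 0 0 0 0 1" --pt "0 0 0 0 0 0 1" --pt "0 0 0 0 0 0 1" --pt "0 0 0 0 0 0 1"

```text
clock: 9.98
eef_pos: [0.5119, -0.0508, 0.108]
tool_rot: [-0.475, -0.387, 0.61, -0.503]
ft_force: [0.4, -0.1, -1.5]
grip_width: 0.036
```

Call:
play_rows --pt "0.8 0 0 0 0 0 1" --pt "0 0 0 0 0 0 1" --pt "0 0 0 0 0 0 1" --pt "0 0 0 0 0 0 1"

```text
clock: 10.32
eef_pos: [0.5118, -0.051, 0.1072]
tool_rot: [-0.475, -0.387, 0.61, -0.503]
ft_force: [-0.4, 0.3, -1.7]
grip_width: 0.036
```

Call:
play_rows --pt "0.8 0 0 0 0 0 1" --pt "0 0 0 0 0 0 1" --pt "0 0 0 0 0 0 1" --pt "0 0 0 0 0 0 1"

```text
clock: 10.65
eef_pos: [0.5118, -0.0512, 0.1064]
tool_rot: [-0.475, -0.388, 0.61, -0.503]
ft_force: [-0.8, 0.2, -1.6]
grip_width: 0.0362
```

```bash
python3 -c "
from h import *
cpose()"
```

```text
tcp in chute mm [43.5652 -0.0798  8.4636] F in chute [ 0.4358  0.7718 -1.5638] err turn [-0.0002  0.002  -0.0049] w 0.03615015907516641 10.65
```

Call:
play_rows --pt "1 0 0 0 0 0 1" --pt "0 0 0 0 0 0 1" --pt "0 0 0 0 0 0 1" --pt "0 0 0 0 0 0 1"

```text
clock: 10.98
eef_pos: [0.5117, -0.0515, 0.1055]
tool_rot: [-0.475, -0.387, 0.61, -0.503]
ft_force: [0.1, 1.2, -2.2]
grip_width: 0.0364
```

Call:
play_rows --pt "0.8 0 0 0 0 0 1" --pt "0 0 0 0 0 0 1" --pt "0 0 0 0 0 0 1" --pt "0 0 0 0 0 0 1"

```text
clock: 11.32
eef_pos: [0.5119, -0.0516, 0.1051]
tool_rot: [-0.475, -0.387, 0.609, -0.503]
ft_force: [-1.3, 0.6, 2.0]
grip_width: 0.0361
```

Call:
play_rows --pt "0 0 0 0 0 0 -1" --pt "0 0 0 0 0 0 -1" --pt "0 0 0 0 0 0 -1" --pt "0 0 0 0 0 0 -1" --pt "0 0 0 0 0 0 -1" --pt "0 0 0 0 0 0 -1" --pt "-5 0 0 0 0 0 -1" --pt "-20 0 0 0 0 0 -1" --pt "-30 0 0 0 0 0 -1" --pt "-20 0 0 0 0 0 -1" --pt "0 0 22 0 0 0 -1" --pt "0 0 22 0 0 0 1" --pt "0 0 0 0 0 0 1" --pt "0 0 0 0 0 0 1" --pt "0 0 0 0 0 0 1" --pt "0 0 0 0 0 0 1" --pt "0 0 0 0 0 0 1" --pt "0 0 0 0 0 0 1"

```text
clock: 12.82
eef_pos: [0.5066, -0.0745, 0.1879]
tool_rot: [-0.474, -0.388, 0.61, -0.503]
ft_force: [0.0, 0.8, -1.1]
grip_width: 0.001
```

```bash
python3 - <<'E'
from h import *
cpose()
p,C,ok=cloud('wrist');f=p['frame']
cv2.imwrite('pics/w4.png',f[:,:,::-1])
m=ok&(C[...,0]>15)&(C[...,0]<75)&(abs(C[...,1])<30)&(C[...,2]>26)&(C[...,2]<38)
print('top',m.sum(),C[m].mean(0),np.percentile(C[m],1,axis=0),np.percentile(C[m],99,axis=0))
s=fitc(); print([(Rc(s[3]).T@(np.array(q['centre'])-s[:3])*1000,round(q['confidence'],2)) for q in pinpoint('bushing',p)[:1]])
E
```

```text
tcp in chute mm [ 0.3228  0.4478 81.5107] F in chute [ 0.9936  0.1147 -0.8746] err turn [ 0.0008  0.0021 -0.0043] w 0.0010314861772899898 12.8167
top 2763 [43.1244 -0.5869 31.6339] [ 25.1913 -18.0917  27.6338] [60.5867 16.8481 33.2439]
[(array([39.2017, -0.5039, -3.4073]), 0.68)]
```

View pics/w4.png

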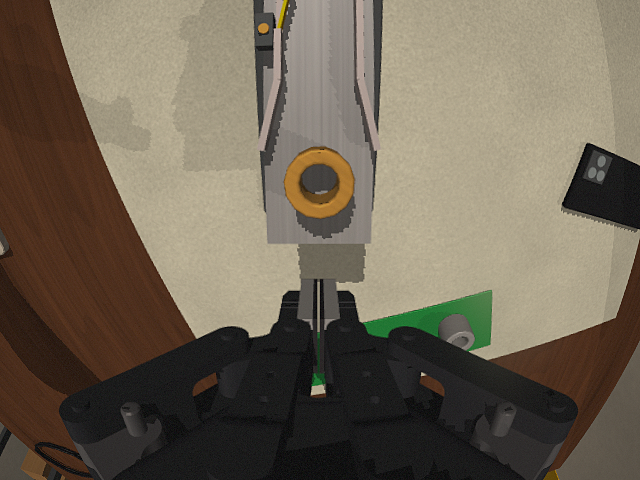

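The bushing stands upright on the loading end at (319,182), centred, and the fingers are shut behind it. I lower them behind it and start pushing.

Call:
play_rows --pt "20 1.5 0 0 0 0 1" --pt "20 0 0 0 0 0 1" --pt "20 0 0 0 0 0 1" --pt "12 0 0 0 0 0 1" --pt "4 0 0 0 0 0 1" --pt "0 0 0 0 0 0 1" --pt "0 0 0 0 0 0 1" --pt "0 0 -4 0 0 0 1" --pt "0 0 -4 0 0 0 1" --pt "0 0 -4 0 0 0 1" --pt "0 0 -4 0 0 0 1" --pt "0 0 -4 0 0 0 1" --pt "0 0 0 0 0 0 1" --pt "0 0 0 0 0 0 1"

```text
clock: 14.08
eef_pos: [0.5086, -0.0745, 0.1096]
tool_rot: [-0.474, -0.388, 0.609, -0.503]
ft_force: [-0.6, 0.3, -0.2]
grip_width: 0.0003
```

```bash
python3 -c "
from h import *
cpose()"
```

```text
tcp in chute mm [20.0443 -1.5273  5.7652] F in chute [ 0.2342  0.6999 -0.133 ] err turn [ 0.0005  0.0018 -0.0049] w 0.00027712429364992855 14.0833
```

Call:
play_rows --pt "0 0 -4 0 0 0 1" --pt "0 0 -4 0 0 0 1" --pt "0 0 -4 0 0 0 1" --pt "0 0 -4 0 0 0 1" --pt "0 0 -4 0 0 0 1" --pt "0 0 -4 0 0 0 1" --pt "0 0 -4 0 0 0 1" --pt "0 0 -4 0 0 0 1" --pt "0 0 -4 0 0 0 1" --pt "0 0 -4 0 0 0 1" --pt "0 0 -4 0 0 0 1" --pt "0 0 -4 0 0 0 1" --pt "0 0 -4 0 0 0 1" --pt "0 0 -4 0 0 0 1" --pt "0 0 -4 0 0 0 1" --pt "0 0 -4 0 0 0 1" --pt "0 0 -4 0 0 0 1" --pt "0 0 0 0 0 0 1" --pt "0 0 0 0 0 0 1"

```text
clock: 15.67
eef_pos: [0.5214, -0.0099, 0.0925]
tool_rot: [-0.474, -0.388, 0.61, -0.503]
ft_force: [-0.6, 0.4, 0.4]
grip_width: -0.0002
```

```bash
cat >> h.py <<'E'
def look(x0,name=None):
    cpose();p,C,ok=cloud('wrist')
    if name: cv2.imwrite(name,p['frame'][:,:,::-1])
    m=ok&(C[...,0]>x0-30)&(C[...,0]<x0+30)&(abs(C[...,1])<22)&(C[...,2]>28)&(C[...,2]<38)
    g=p['frame'].astype(int);m&=(g[...,0]-g[...,2]>40)
    print('bushing top',m.sum(),C[m].mean(0),np.percentile(C[m],1,axis=0),np.percentile(C[m],99,axis=0))
E
python3 -c "
from h import *
look(120,'pics/w5.png')"
```

```text
tcp in chute mm [88.0865 -1.4562  5.4382] F in chute [0.2131 0.7041 0.4457] err turn [ 0.0005  0.0016 -0.0046] w -0.00016602740996589206 15.6667
bushing top 6512 [121.428   -0.3802  31.673 ] [103.204  -17.8165  28.6762] [138.3985  17.1379  33.2589]
```

View pics/w5.png

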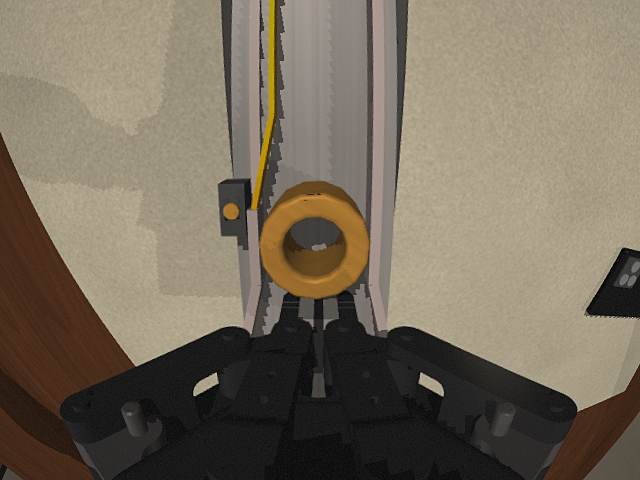

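The bushing stands upright inside the straight walls at (315,242), just short of the brake leaf. I keep pushing into the brake.

Call:
play_rows --pt "0 0 -3 0 0 0 1" --pt "0 0.5 -3 0 0 0 1" --pt "0 0 -3 0 0 0 1" --pt "0 0.5 -3 0 0 0 1" --pt "0 0 -3 0 0 0 1" --pt "0 0.5 -3 0 0 0 1" --pt "0 0 -3 0 0 0 1" --pt "0 0 -3 0 0 0 1" --pt "0 0 -3 0 0 0 1" --pt "0 0 -3 0 0 0 1" --pt "0 0 -3 0 0 0 1" --pt "0 0 -3 0 0 0 1" --pt "0 0 -3 0 0 0 1" --pt "0 0 -3 0 0 0 1" --pt "0 0 -3 0 0 0 1" --pt "0 0 -3 0 0 0 1" --pt "0 0 -3 0 0 0 1" --pt "0 0 -3 0 0 0 1" --pt "0 0 -3 0 0 0 1" --pt "0 0 -3 0 0 0 1"

```text
clock: 17.38
eef_pos: [0.5341, 0.0463, 0.0781]
tool_rot: [-0.474, -0.387, 0.61, -0.503]
ft_force: [-0.1, -5.5, 5.0]
grip_width: 0.0001
```

Call:
play_rows --pt "0 0 -3 0 0 0 1" --pt "0 0 -3 0 0 0 1" --pt "0 0 -3 0 0 0 1" --pt "0 0 -3 0 0 0 1" --pt "0 0 -3 0 0 0 1" --pt "0 0 -3 0 0 0 1" --pt "0 0 -3 0 0 0 1" --pt "0 0 -3 0 0 0 1"

```text
clock: 18.05
eef_pos: [0.5385, 0.069, 0.0722]
tool_rot: [-0.474, -0.387, 0.61, -0.503]
ft_force: [0.2, -5.0, 5.6]
grip_width: -0.0001
```

```bash
python3 -c "
from h import *
look(210)
p,C,ok=cloud('wrist')
m=ok&(C[...,0]>235)&(C[...,0]<285)&(abs(C[...,1]+0)<6)&(C[...,2]>18)&(C[...,2]<35)
print(m.sum(),np.percentile(C[m],[1,5,50],axis=0) if m.any() else '')
p,C,ok=cloud('scene')
m=ok&(C[...,0]>235)&(C[...,0]<285)&(abs(C[...,1])<6)&(C[...,2]>18)&(C[...,2]<35)
print(m.sum(),np.percentile(C[m],[1,5,50],axis=0) if m.any() else '')
"
```

```text
tcp in chute mm [171.2833  -2.8919   5.7037] F in chute [-6.0921 -1.1617  4.2139] err turn [-0.0002  0.003  -0.0047] w -0.00010393126445706789 18.05
bushing top 6497 [203.8325  -1.9042  31.6393] [185.5431 -19.3662  28.5729] [220.8702  15.5756  33.2414]
1130 [[264.7184  -5.7151  19.642 ]
 [265.5939  -4.6182  24.4126]
 [272.4596   0.1164  28.1754]]
26 [[262.1198  -5.025   21.6569]
 [262.9502  -4.9473  23.0004]
 [272.5808  -1.3573  26.819 ]]
```

Call:
play_rows --pt "0 0 -3 0 0 0 1" --pt "0 0 -3 0 0 0 1" --pt "0 0 -3 0 0 0 1" --pt "0 0 -3 0 0 0 1" --pt "0 0 -3 0 0 0 1" --pt "0 0 -3 0 0 0 1" --pt "0 0 -3 0 0 0 1" --pt "0 0 -3 0 0 0 1" --pt "0 0 -3 0 0 0 1" --pt "0 0 -3 0 0 0 1" --pt "0 0 -2 0 0 0 1" --pt "0 0 -2 0 0 0 1" --pt "0 0 -1 0 0 0 1" --pt "0 0 -1 0 0 0 1"

```text
clock: 19.37
eef_pos: [0.5451, 0.1029, 0.0632]
tool_rot: [-0.474, -0.387, 0.61, -0.503]
ft_force: [-2.2, -5.1, 6.1]
grip_width: -0.0001
```

```bash
python3 -c "
from h import *
look(240)"
```

```text
tcp in chute mm [206.9466  -2.7203   5.5775] F in chute [-6.8158  1.1976  4.6044] err turn [-0.0002  0.0035 -0.0043] w -5.941626524376072e-05 19.3667
bushing top 6508 [239.4966  -1.7632  31.6588] [221.2472 -19.2163  28.618 ] [256.5213  15.7146  33.2489]
```

Call:
play_rows --pt "0 0 -0.5 0 0 0 1" --pt "0 0 -0.5 0 0 0 1" --pt "0 0 -0.5 0 0 0 1" --pt "0 0 -0.5 0 0 0 1" --pt "0 0 -0.5 0 0 0 1" --pt "0 0 -0.5 0 0 0 1"

```text
clock: 19.92
eef_pos: [0.5456, 0.1056, 0.0625]
tool_rot: [-0.474, -0.387, 0.61, -0.503]
ft_force: [-1.7, -5.3, 7.0]
grip_width: 0.0
```

Call:
play_rows --pt "0 0 -0.5 0 0 0 1" --pt "0 0 -0.5 0 0 0 1"

```text
clock: 20.08
eef_pos: [0.5458, 0.1066, 0.0623]
tool_rot: [-0.474, -0.387, 0.61, -0.503]
ft_force: [-2.0, -4.9, 7.2]
grip_width: 0.0001
```

Call:
play_rows --pt "0 0 -0.5 0 0 0 1" --pt "0 0 -0.4 0 0 0 1"

```text
clock: 20.25
eef_pos: [0.5459, 0.1074, 0.062]
tool_rot: [-0.474, -0.387, 0.61, -0.503]
ft_force: [-1.4, -5.3, 7.1]
grip_width: -0.0002
```

Call:
play_rows --pt "0 0 -0.4 0 0 0 1" --pt "0 0 0 0 0 0 1"

```text
clock: 20.42
eef_pos: [0.546, 0.1078, 0.0619]
tool_rot: [-0.474, -0.387, 0.61, -0.503]
ft_force: [-0.6, -5.1, 6.7]
grip_width: -0.0001
```

Call:
play_rows --pt "0 0 -0.4 0 0 0 1" --pt "0 0 0 0 0 0 1"

```text
clock: 20.58
eef_pos: [0.5461, 0.1082, 0.0618]
tool_rot: [-0.474, -0.387, 0.61, -0.503]
ft_force: [-1.8, -5.6, 7.6]
grip_width: 0.0002
```

Call:
play_rows --pt "0 0 -0.4 0 0 0 1" --pt "0 0 0 0 0 0 1"

```text
clock: 20.75
eef_pos: [0.5462, 0.1086, 0.0617]
tool_rot: [-0.474, -0.387, 0.61, -0.503]
ft_force: [-1.0, -4.8, 7.1]
grip_width: -0.0002
```

Call:
play_rows --pt "0 0 -0.4 0 0 0 1" --pt "0 0 0 0 0 0 1"

```text
clock: 20.92
eef_pos: [0.5463, 0.1089, 0.0616]
tool_rot: [-0.474, -0.387, 0.61, -0.503]
ft_force: [-1.4, -4.9, 6.7]
grip_width: 0.0001
```

Call:
play_rows --pt "0 0 -0.4 0 0 0 1" --pt "0 0 0 0 0 0 1"

```text
clock: 21.08
eef_pos: [0.5463, 0.1093, 0.0615]
tool_rot: [-0.474, -0.387, 0.61, -0.503]
ft_force: [-0.9, -5.3, 7.3]
grip_width: -0.0
```

Call:
play_rows --pt "0 0 -0.4 0 0 0 1" --pt "0 0 0 0 0 0 1"

```text
clock: 21.25
eef_pos: [0.5464, 0.1097, 0.0615]
tool_rot: [-0.474, -0.387, 0.61, -0.503]
ft_force: [-0.8, -5.2, 6.7]
grip_width: -0.0005
```

```bash
python3 -c "
from h import *
look(245)
p,C,ok=cloud('wrist')
m=ok&(C[...,0]>255)&(C[...,0]<285)&(abs(C[...,1])<6)&(C[...,2]>18)&(C[...,2]<35)
print(m.sum(),np.percentile(C[m],[1,5,50],axis=0) if m.any() else '')
"
```

```text
tcp in chute mm [214.1159  -2.7148   5.6219] F in chute [-6.7247 -0.1833  5.1687] err turn [-0.0003  0.0035 -0.0043] w -0.0004570098912768068 21.25
bushing top 6437 [246.4396  -1.753   31.6781] [228.4369 -19.1965  28.6308] [263.3757  15.8095  33.1932]
1391 [[255.4064  -5.7846  19.2229]
 [256.3116  -5.1853  23.9008]
 [261.9738   0.0101  31.2966]]
```

Call:
play_rows --pt "0 0 -0.4 0 0 0 1" --pt "0 0 0 0 0 0 1"

```text
clock: 21.52
eef_pos: [0.5464, 0.11, 0.0614]
tool_rot: [-0.474, -0.387, 0.61, -0.503]
ft_force: [-1.7, -5.2, 7.3]
grip_width: 0.0
```

Call:
play_rows --pt "0 0 -0.4 0 0 0 1" --pt "0 0 0 0 0 0 1"

```text
clock: 21.68
eef_pos: [0.5465, 0.1101, 0.0614]
tool_rot: [-0.474, -0.387, 0.61, -0.503]
ft_force: [-1.6, -6.7, 7.6]
grip_width: 0.0001
```

Call:
play_rows --pt "0 0 -0.4 0 0 0 1" --pt "0 0 0 0 0 0 1"

```text
clock: 21.85
eef_pos: [0.5465, 0.1101, 0.0613]
tool_rot: [-0.474, -0.387, 0.611, -0.503]
ft_force: [-1.5, -6.7, 7.0]
grip_width: 0.0002
```

Call:
play_rows --pt "0 0 -0.4 0 0 0 1" --pt "0 0 0 0 0 0 1"

```text
clock: 22.02
eef_pos: [0.5465, 0.1102, 0.0613]
tool_rot: [-0.473, -0.387, 0.611, -0.503]
ft_force: [-2.0, -8.7, 8.8]
grip_width: 0.0001
```

Contact: the TCP has stopped and the push has risen from about 6.7 to 10.8 N. One small step more, then hold.

Call:
play_rows --pt "0 0 -0.2 0 0 0 1" --pt "0 0 0 0 0 0 1" --pt "0 0 0 0 0 0 1" --pt "0 0 0 0 0 0 1" --pt "0 0 0 0 0 0 1" --pt "0 0 0 0 0 0 1" --pt "0 0 0 0 0 0 1" --pt "0 0 0 0 0 0 1"

```text
clock: 22.68
eef_pos: [0.5465, 0.1102, 0.0613]
tool_rot: [-0.473, -0.387, 0.611, -0.503]
ft_force: [-2.2, -9.0, 8.9]
grip_width: -0.0004
```

```bash
python3 -c "
from h import *
look(247)"
```

```text
tcp in chute mm [214.6539  -2.7063   5.6142] F in chute [-11.1995   0.4326   6.3373] err turn [-0.0008  0.0058 -0.0043] w -0.0003686153202780674 22.6833
bushing top 6429 [246.9491  -1.7452  31.6588] [228.8643 -19.2054  28.763 ] [263.8617  15.7868  33.2207]
```

Call:
play_rows --pt "0 0 0.5 0 0 0 1" --pt "0 0 0.5 0 0 0 1" --pt "0 0 0.5 0 0 0 1" --pt "0 0 1 0 0 0 1" --pt "0 0 2 0 0 0 1" --pt "0 0 4 0 0 0 1" --pt "0 0 8 0 0 0 1" --pt "0 0 10 0 0 0 1" --pt "-10 0 0 0 0 0 1" --pt "-25 0 0 0 0 0 1" --pt "-35 0 0 0 0 0 1" --pt "-35 0 0 0 0 0 1" --pt "0 0 0 0 0 0 1" --pt "0 0 0 0 0 0 1"

```text
clock: 23.9
eef_pos: [0.5488, 0.1136, 0.1722]
tool_rot: [-0.477, -0.387, 0.607, -0.504]
ft_force: [-0.5, -0.4, -0.2]
grip_width: 0.0001
```

```bash
python3 -c "
from h import *
look(247,'pics/w6.png')
p=camera('scene');f=p['frame'][:,:,::-1][200:310,220:440];cv2.imwrite('pics/s6.png',cv2.resize(f,None,fx=3,fy=3))
"
```

```text
tcp in chute mm [190.9237  -4.3224 114.0099] F in chute [-0.4245  0.4601 -0.3028] err turn [-0.0013 -0.0019 -0.0109] w 6.608232352029152e-05 23.9
bushing top 1964 [245.8318  -1.9405  31.7308] [228.4507 -19.5616  29.583 ] [263.0236  15.5854  33.3916]
```

View pics/w6.png

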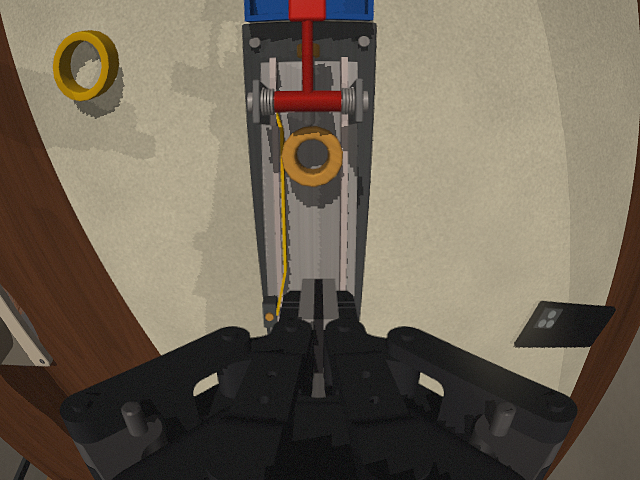

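The bushing stands at (312,157) between the walls, just uphill of the red blade bar (308,101), and the tape roll (86,66) is in place. The measured position is 1 mm less than while pressing, so I look closer at the contact.

```bash
python3 -c "
from h import *
look(247)
for c in ['wrist','scene','top']:
    p,C,ok=cloud(c);g=p['frame'].astype(int)
    b=ok&(g[...,0]-g[...,2]>40)&(abs(C[...,1])<22)&(abs(C[...,0]-245)<30)&(C[...,2]>28)&(C[...,2]<37)&(g[...,1]>70)
    r=ok&(g[...,0]>110)&(g[...,1]<60)&(C[...,0]>240)&(C[...,0]<300)&(C[...,2]>5)&(abs(C[...,1])<16)
    print(c,b.sum(),C[b].mean(0) if b.any() else '',np.percentile(C[b][:,0],99),'red',r.sum(),C[r].mean(0) if r.any() else '')
a=cv2.imread('pics/w6.png')[80:200,240:380];s=cv2.imread('pics/s6.png')
a=cv2.resize(a,None,fx=2.14,fy=2.14,interpolation=cv2.INTER_CUBIC);o=np.zeros((330+a.shape[0],660,3),np.uint8);o[:330]=s;o[330:,:a.shape[1]]=a;cv2.imwrite('pics/c6.png',o)
"
```

```text
tcp in chute mm [190.2212  -2.3218 110.3486] F in chute [ 0.109  -0.5433 -0.3483] err turn [-0.0003  0.0018 -0.0047] w 7.185766608654197e-05 24.0
bushing top 2063 [245.811   -1.7543  31.7277] [228.2588 -19.1596  29.3711] [263.1673  15.9869  33.5112]
wrist 1797 [244.142   -1.7539  31.7812] 260.54026606592436 red 1137 [281.5559   0.0715  55.5646]
scene 82 [243.2051  -3.6961  30.1036] 259.8359463281668 red 25 [279.2009   0.4615  54.0297]Traceback (most recent call last):
  File "<string>", line 8, in <module>
    print(c,b.sum(),C[b].mean(0) if b.any() else '',np.percentile(C[b][:,0],99),'red',r.sum(),C[r].mean(0) if r.any() else '')
                                                    ~~~~~~~~~~~~~^^^^^^^^^^^^^^
    return _quantile_unchecked(
        a, q, axis, out, overwrite_input, method, keepdims, weights)
    return _ureduce(a,
                    func=_quantile_ureduce_func,
    ...<5 lines>...
                    overwrite_input=overwrite_input,
                    method=method)
    r = func(a, **kwargs)
    result = _quantile(arr,
                       quantiles=q,
    ...<2 lines>...
                       out=out,
                       weights=wgt)
    slices_having_nans = np.isnan(arr[-1, ...])
                                  ~~~^^^^^^^^^
IndexError: index -1 is out of bounds for axis 0 with size 0
```

Call:
play_rows --pt "30 0.4 0 0 0 0 1" --pt "30 0 0 0 0 0 1" --pt "25 0 0 0 0 0 1" --pt "15 0 0 0 0 0 1" --pt "4.5 0 0 0 0 0 1" --pt "0 0 0 0 0 0 1" --pt "0 0 -6 0 0 0 1" --pt "0 0 -6 0 0 0 1" --pt "0 0 -5 0 0 0 1" --pt "0 0 -3 0 0 0 1" --pt "0 0 0 0 0 0 1" --pt "0 0 0 0 0 0 1" --pt "0 0 0 0 0 0 1"

```text
clock: 25.28
eef_pos: [0.5466, 0.106, 0.063]
tool_rot: [-0.475, -0.387, 0.61, -0.503]
ft_force: [-0.3, -0.4, -0.3]
grip_width: 0.0001
```

```bash
python3 -c "
from h import *
look(247)"
```

```text
tcp in chute mm [210.2545  -3.6134   6.1658] F in chute [-0.3934  0.217  -0.3779] err turn [-0.      0.0019 -0.0054] w 6.684622512607309e-05 25.2833
bushing top 6541 [246.8133  -1.7689  31.6989] [228.8132 -19.2507  28.7934] [263.6867  15.7366  33.3048]
```

At the same view the bushing reads 246.8 mm, against 246.9 while pressed, so it has not moved. I back away and hand in.

Call:
play_rows --pt "0 0 6 0 0 0 1" --pt "0 0 8 0 0 0 1" --pt "-10 0 0 0 0 0 1" --pt "-30 0 0 0 0 0 1" --pt "-35 0 0 0 0 0 1" --pt "-35 0 0 0 0 0 1" --pt "0 0 0 0 0 0 1" --pt "0 0 0 0 0 0 1" --pt "0 0 0 0 0 0 1"

```text
clock: 26.08
eef_pos: [0.5485, 0.1193, 0.1731]
tool_rot: [-0.475, -0.387, 0.61, -0.503]
ft_force: [-0.7, -0.0, -0.2]
grip_width: 0.0003
```

```bash
python3 -c "
from h import *
look(247)
p=camera('scene')
for t in ['steel_bushing','black_bushing','tape_roll','carton']: print(t,[np.array(q['centre']) for q in pinpoint(t,p)[:1]])
job_done()"
```

```text
tcp in chute mm [196.0447  -2.9314 116.2554] F in chute [-0.1282  0.7119 -0.2395] err turn [-0.0006  0.0016 -0.0054] w 0.0002503980662640659 26.0833
bushing top 1932 [245.8936  -1.7219  31.7552] [228.3144 -19.1732  29.4438] [263.5545  15.8126  33.3987]
steel_bushing [array([ 0.628 , -0.3091,  0.0006])]
black_bushing [array([ 0.4291, -0.332 , -0.0001])]
tape_roll [array([ 0.3786,  0.249 , -0.0013])]
carton [array([0.5331, 0.4354, 0.0016])]
the job is handed in; nothing more can be done
```

The brass bushing is loaded and resting at the stop screw, and the job was handed in at about 26 s. I stood it on the loading end and pushed it with the shut fingers through the walls and brake. Push force rose from about 6.7 N of brake drag to about 11 N, so roughly 4.5 N on the screw. I held that for about 0.6 s, then backed off slowly.

**Last checks:**
- **Position:** the bushing stands flat about 247 mm down the chute. It read 246.8 mm after backing off and 246.9 mm while pressed, from nearly the same camera position.
- **Disagreement:** views from higher up read about 1 mm less, both times. I put this down to viewing angle and calibration.
- **Other objects:** the steel and black bushings, tape roll and carton are all within about 2 mm of their first readings. The tool was clear of everything at the end.
- **Not measured:** I could not read the remaining contact force on the screw after letting go. A close-up picture meant to check that contact failed to save, so contact rests on the unchanged position.

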